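# Hold a dried glass cell in the light path

### The job

Inspect the long glass cell for smears: swing the lamp's shutter lever over, away from its upright closed position, until the lens is fully uncovered, then lift the long cell off its drying peg, gripping it only by its two long frosted sides and never touching the clear windows at its ends. Finish while holding it level in the light path, midway between lamp and viewing screen and clear of everything, with the beam running lengthwise through the middle of both end windows; the program ends with the cell still held there and the shutter open. Leave the small cell and the vial standing on their pegs.

Things in the scene. Friction and masses are not known exactly. Their poses are not given: they have to be found in the camera images.
- cell: Long glass cell, 42.5 (its x) x 12.5 (its y) x 45 mm tall, 30 g, mouth down over one of the three drying pegs. Origin: centre of its underside (mouth rim). The two long sides (facing +y, -y) are frosted: grip these. The 12.5 mm wide end faces (facing +x, -x) are the clear windows: do not touch. Hollow: bore 39.5 x 9.5 mm, 42.5 mm deep, closed at the top.
- cell_center (a point): Centre of the long cell, 22.5 mm above the origin of cell, same axes; the light should pass through this point along the cell's x.
- small_cell: The small square glass cell, 12.5 x 12.5 x 45 mm tall, upside down over another peg; origin at the centre of its underside. Leave it there.
- vial: A small round glass vial, 22 mm across and 42 mm tall, upside down over another peg; origin at the centre of its underside. Leave it there.
- stand: Grey plastic drying stand, fixed: drip tray 176 (its x) x 70 (its y) mm, rim 14 mm high, with three raised pads (tops 12 mm above the desk) in a row at x = -52, 0, +52 mm. From each pad rises a round peg, 6 mm thick, 30 mm tall, under one vessel; which vessel is on which peg varies. Origin: centre of its underside, on the desk.
- bench: Open light bench, fixed: dark rail 226 mm long along its y, top 29 mm above the desk; black lamp at the +y end, white upright viewing screen 78 x 78 mm at the -y end (face at y = -0.090). The beam runs along its y at x = 0, 85 mm above the desk, from the lens (y = 0.047) to the screen. Origin: centre of its underside, on the desk.
- light_path (a point): The point on the beam axis midway between shutter and screen, 85 mm above the desk, 23 mm to the -y side of the bench's origin; axes of the bench (y along the beam).
- shutter (a joint): Swing shutter on the lamp's face, rad: 0 = closed (lever upright, round blade over the lens); grows as the lever's top tips to the bench's +x (away from the robot), stop at 1.25. Lens fully uncovered above 0.85. Stays where it is left (friction, about 1 N at the knob). Hinge axis along the bench's y, 112 mm above the desk, at x = 0, y = 0.0445 of the bench.
- lever_knob (a point): Centre of the black ball, 15 mm across, at the top of the shutter lever, 44 mm from the hinge axis (156 mm above the desk when closed). The lever is a rod 5 mm thick. The aluminium tab behind it on the lamp ends 123 mm above the desk.

How it is judged:
By the outcome, as a careful person would: the job done as asked, in the order asked, and still so for the second after the job is handed in, while the arm keeps its last pose, push and grip.
It also fails if it takes over 48 s, if anything falls off the work surface, if the arm or the gripper's body presses on something with over 40 N, if the wrist force passes 120 N, or if a joint passes its speed limit or range.

### The arm

A 6-joint arm with a two-finger parallel gripper is mounted at the origin on a cart in front of the work surface, level with it; the furniture and walls round the work are solid. World frame = base frame: x ahead of the robot, y to its left, z up, the work surface at z = 0. Lengths are in m, angles in rad, forces in N, time in s.
With the tool pointing down it reaches from about 0.35 to 0.775 m from the base axis. Payload 7.3 kg.
Tool frame: the origin (TCP) lies at the centre of the arm's flange, where the gripper is bolted on; the fingertips stand 178 mm ahead of it and the grasp point (between the pads) lies 159 mm ahead of it (tip_extent is the distance from the TCP to the fingertips, in m); z points along the fingers, y is the line along which they close (so a half turn about z gives the same grasp; the last joint's range is limited). The gripper opens to 92 mm and grips with 3 to 60 N. Pads are 19 mm wide; open, the fingers measure 130 mm over their backs; the gripper's body (75 mm by 190 mm) begins 47 mm behind the grasp point.
Start: joints at [-1.417, 0.342, 1.524, -0, 1.275, -0.146], TCP at [0.155, -0.502, 0.405] pointing down, gripper open.
Joint ranges: [-2.53, 2.53], [-0.77, 2.02], [0.04, 2.7], [-1, 4.14], [0.28, 2.66], [-3.11, 3.11]. Speed limits (rad/s): [2.57, 2.57, 3.14, 3.14, 3.14, 3.14].

### API

Orientations are given as [roll, pitch, yaw] about the fixed x, y, z axes, in that order (R = Rz(yaw) Ry(pitch) Rx(roll)).
In Python, from cell import * gives the robot as it stands.
- The arm moves only by the tool arm_command, never from a script. Its arguments are lists of equal length, an entry for each row: "xyz": the shift along the world's x, y, z in mm, a list of three; "spin": the turn about the world's z in degrees. In form: {"xyz": [[tx, ty, tz], ...], "spin": [spin, ...]}. A call has 1 to 20 rows; each row shifts and turns the commanded pose from where the row before left it; what a row does not reach is not made up. A row lasts 1/10 s, in which the tool goes at most 50 mm and 8.59 degrees, less where a joint would pass 70% of its speed; a pose out of reach is approached as far as the arm can. A call with a gripper value outside its range is refused whole. "jaw" is the opening, from -1 (shut) to 1 (fully open), set as the call begins (left out, the last holds). The fingers move at their own pace and stop on an object; "squeeze" is the grip in N (left out, the last holds). Time passes only in rows, so rows that do not move let the fingers close. It gives the time, the measured TCP pose, the force, the opening and the grip force at its end, in the units of the state.
- observe(): the state, without advancing time (a new reading comes with each control period).
- read_camera(name): name is "scene" or "top" or "wrist"; returns a dict with "img" (480x640x3 uint8, red, green, blue), "depth" (480x640 float32, m along the optical axis (not along the pixel's ray), 0 where there is no reading), "fx", "fy", "cx", "cy" (pixels), "dist_coeffs" ([k1, k2, p1, p2, k3] as OpenCV has them; the pictures are not rectified), "world_from_camera" (4x4, takes a point from camera to world coordinates). Camera axes: x right, y up, looking along -z (the intrinsics and any distortion apply to the point x, -y, -z); pixel columns grow to the right and rows downward; lengths in m; the calibration is good to about 2 mm. A picture is of the moment at which its call begins.
- hand_in(): hands the job in; it is judged then, once.
The state is a dict: "time": time; "qpos": joint angles; "qvel": joint speeds; "joint_efforts": joint torques, N m; "tool_pos": TCP position; "tool_rot": TCP orientation; "contact_force": force on the tool from outside, world axes, zero at the start; "torque": the same for the moment, N m; "opening": finger opening in m; "grip_force": force on a finger pad.
Only numpy, scipy, OpenCV 4.12 (cv2) and the standard library are available. Lean on these libraries where they do the work, as an engineer would, in place of code of your own. Each camera call takes 0.05 s, during which the arm holds its last target. There are 200 camera calls.

## Working session

There is one attempt and no reset: what is moved stays moved. The work goes in short steps, Python scripts to look and compute and a tool call to move; the robot and the scene stay as the last step left them, time stands still between calls to the robot, and variables do not carry over. Pictures are saved under pics/ and viewed, at most 10 in all, crops included, and the job is handed in when it is done.

Besides the shell and the picture viewer there is one more tool, called after "Call:" as name(argument=value, ...), one argument or row to a line, values as JSON. arm_command: Moves the arm, as the interface text tells. Its arguments: {"type":"object","properties":{"xyz":{"type":"array","items":{"type":"array","items":{"type":"number"}}},"spin":{"type":"array","items":{"type":"number"}},"jaw":{"type":"number"},"squeeze":{"type":"number"}},"required":["xyz","spin"]}

```bash
mkdir -p pics; python3 - <<'E'
from cell import *
import cv2,numpy as np
s=observe();print(s)
for n in ("scene","top"):
    c=read_camera(n);cv2.imwrite(f"pics/{n}.png",c["img"][:,:,::-1]);np.savez(f"pics/{n}.npz",**c)
    print(n,c["fx"],c["dist_coeffs"],np.round(c["world_from_camera"],3))
E
```

```text
{'time': 0.0, 'qpos': array([-1.41698703e+00,  3.42710380e-01,  1.52504991e+00, -2.16069112e-06,
        1.27536586e+00, -1.45995163e-01]), 'qvel': array([-4.78705162e-04, -1.95726503e-04, -8.92926707e-04, -4.47378407e-04,
        4.59381185e-04, -9.06154065e-05]), 'joint_efforts': array([ 3.26916641e-03, -4.31232262e+01, -2.44217777e+01,  7.20028044e-02,
        5.59617381e-02, -1.06690898e-04]), 'tool_pos': array([ 0.15505135, -0.50143223,  0.40403967]), 'tool_rot': array([-3.14007517e+00, -2.21044314e-04,  2.99804927e-01]), 'contact_force': array([ 0.38328718, -0.15453477,  0.19661912]), 'torque': array([0.01580295, 0.03141298, 0.07008995]), 'grip_force': 0.0, 'opening': 0.09174743422384923}
scene 479.54814241787057 [-0.0918893  0.         0.         0.         0.       ] [[-0.581  0.329 -0.744 -0.317]
 [-0.814 -0.252  0.524  0.724]
 [-0.015  0.91   0.415  0.557]
 [ 0.     0.     0.     1.   ]]
top 579.5121588925016 [-0.01828671  0.          0.          0.          0.        ] [[ 0.018  0.998 -0.055  0.415]
 [-1.     0.018 -0.005  0.159]
 [-0.004  0.056  0.998  1.394]
 [ 0.     0.     0.     1.   ]]
```

View pics/scene.png

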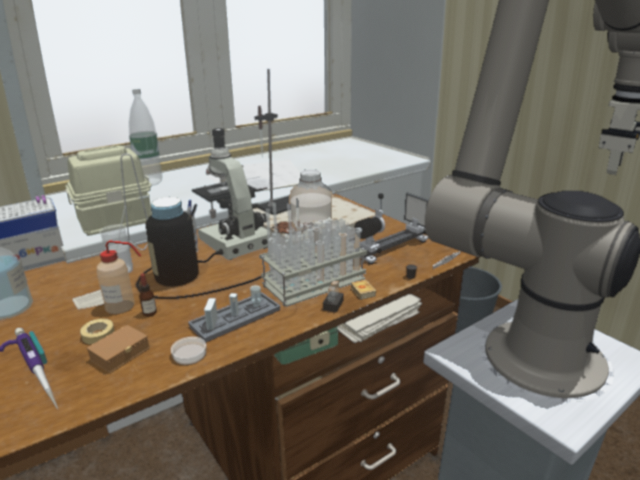

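View pics/top.png

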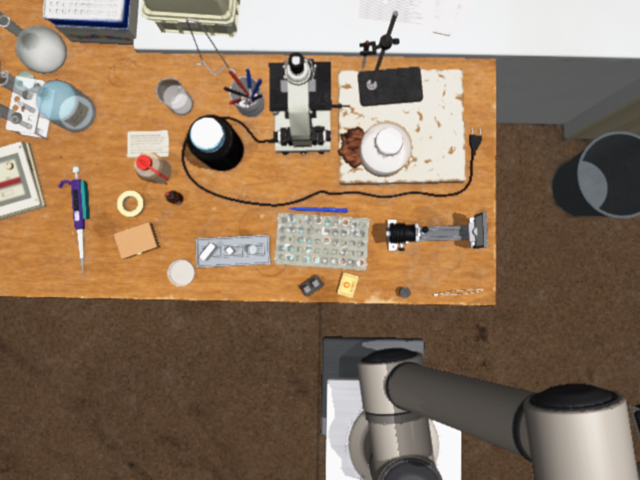

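```bash
cat > h.py <<'E'
import numpy as np,cv2
def ray(c,px):
    K=np.array([[c["fx"],0,c["cx"]],[0,c["fy"],c["cy"]],[0,0,1.]])
    p=cv2.undistortPoints(np.array(px,float).reshape(-1,1,2),K,np.array(c["dist_coeffs"],float))[:,0]
    d=np.c_[p[:,0],-p[:,1],-np.ones(len(p))]
    T=c["world_from_camera"];return T[:3,3],d@T[:3,:3].T
def at_z(c,px,z):
    o,d=ray(c,px);z=np.asarray(z,float);return o+d*((z-o[2])/d[:,2])[:,None]
def by_depth(c,px):
    o,d=ray(c,px);i=np.round(np.array(px)).astype(int)
    return o+d*c["depth"][i[:,1],i[:,0]][:,None]
def crop(img,x0,y0,w,h,k): return cv2.resize(img[y0:y0+h,x0:x0+w],None,fx=k,fy=k,interpolation=cv2.INTER_CUBIC)
E
python3 - <<'E'
from h import *
c=np.load("pics/top.npz");im=c["img"][:,:,::-1]
cv2.imwrite("pics/c1.png",np.vstack([crop(im,185,227,100,45,6.4)[:288],crop(im,385,205,100,45,6.4)[:288]]))
print(by_depth(c,[(207,250),(231,250),(252,250),(400,233),(388,233),(440,233),(480,231),(330,240)]).round(3))
E
```

```text
[[ 0.451  0.443  0.051]
 [ 0.452  0.386  0.06 ]
 [ 0.453  0.339  0.052]
 [ 0.495  0.003  0.105]
 [ 0.496  0.027  0.086]
 [ 0.502 -0.103  0.017]
 [ 0.504 -0.18   0.089]
 [ 0.478  0.158  0.077]]
```

View pics/c1.png

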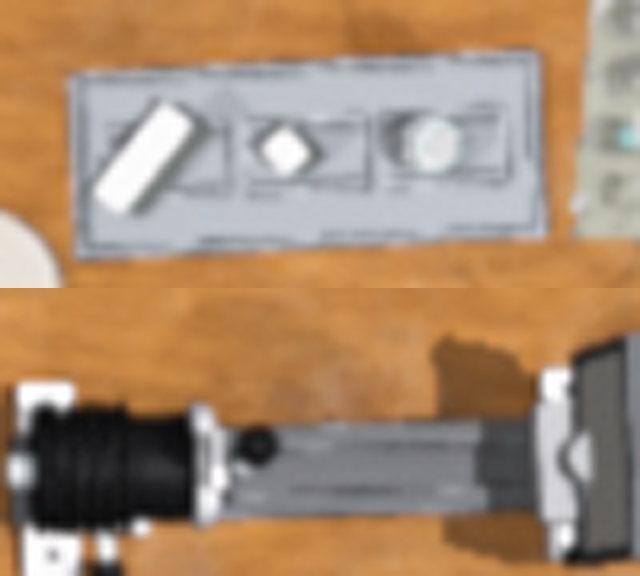

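Call:
arm_command(
  xyz=[
    [14,20,3],
    [14,20,3],
    [14,20,3],
    [14,20,3],
    [14,20,3],
    [14,20,3],
    [14,20,3],
    [14,20,3],
    [14,20,3],
    [14,20,3],
    [14,20,3],
    [14,20,3],
    [14,20,3],
    [14,20,3],
    [14,20,3],
    [14,20,3],
    [14,20,3],
    [14,20,3],
    [14,20,3],
    [0,0,0],
  ],
  spin=[-0.9,-0.9,-0.9,-0.9,-0.9,-0.9,-0.9,-0.9,-0.9,-0.9,-0.9,-0.9,-0.9,-0.9,-0.9,-0.9,-0.9,-0.9,-0.9,0],
  jaw=-1,
)

```text
time: 2.1
tool_pos: [0.422, -0.1199, 0.4618]
tool_rot: [-3.141, -0.0, 0.004]
contact_force: [-0.1, -0.8, 0.2]
opening: 0.0005
grip_force: 0.0
```

```bash
python3 - <<'E'
from cell import *
from h import *
s=observe();print(s["time"],s["tool_pos"],s["tool_rot"],s["opening"])
c=read_camera("wrist");cv2.imwrite("pics/w1.png",c["img"][:,:,::-1]);np.savez("pics/w1.npz",**c)
print(c["fx"],c["cx"],c["cy"],np.round(c["world_from_camera"],3))
E
```

```text
2.1 [ 0.42197836 -0.11990136  0.46175395] [-3.14099685e+00 -4.05137393e-04  3.91436337e-03] 0.0005188307244105086
337.6039488333862 318.44050392434633 237.63647672484262 [[ 0.004  0.964  0.264  0.492]
 [-1.     0.004  0.001 -0.118]
 [-0.    -0.264  0.964  0.442]
 [ 0.     0.     0.     1.   ]]
```

View pics/w1.png

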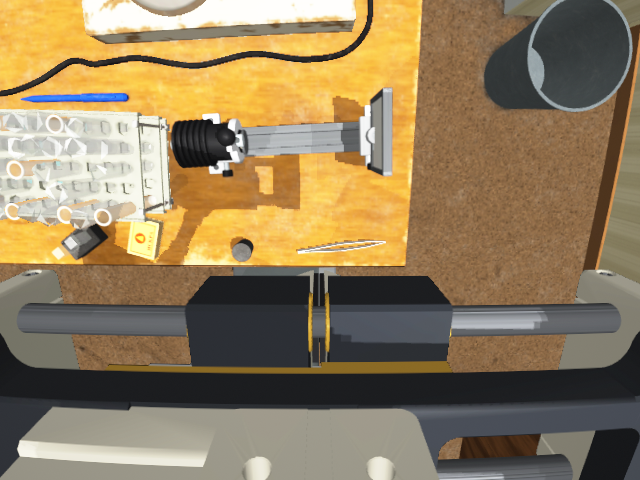

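```bash
python3 - <<'E'
from h import *
c=np.load("pics/w1.npz");im=c["img"][:,:,::-1]
cv2.imwrite("pics/c2.png",crop(im,165,80,240,110,3.3))
v,u=np.mgrid[80:190,165:405];px=np.c_[u.ravel(),v.ravel()]
P=by_depth(c,px)
for nm,m in (("screen",(P[:,1]<-.15)&(P[:,2]>.105)),("knob",(P[:,1]>-.15)&(P[:,2]>.14)),("rail",(P[:,2]>.024)&(P[:,2]<.034)&(P[:,1]<-.05)&(P[:,1]>-.145))):
    Q=P[m];print(nm,len(Q),Q.mean(0).round(4),Q.min(0).round(4),Q.max(0).round(4))
    r=cv2.minAreaRect(Q[:,:2].astype(np.float32)*1000);print(r, px[m].mean(0))
Q=P[m]
b=np.linspace(-.145,-.05,12);mid=[]
for a,e in zip(b,b[1:]):
    q=Q[(Q[:,1]>a)&(Q[:,1]<e),0]
    if len(q)>3:mid.append(((a+e)/2,q.min(),q.max()))
print(np.array(mid).round(4))
E
```

```text
screen 975 [ 0.5054 -0.1794  0.1237] [ 0.4654 -0.1865  0.1053] [ 0.5427 -0.1734  0.1264]
((503.9825134277344, -179.80372619628906), (77.69270324707031, 9.675470352172852), 3.9078023433685303) [386.03897436 130.15692308]
knob 407 [ 0.4969 -0.0652  0.2427] [ 0.4917 -0.1182  0.1546] [ 0.5064 -0.0355  0.4422]
((499.0965881347656, -76.91712951660156), (82.7327651977539, 14.24486255645752), 89.67112731933594) [241.02211302 136.1031941 ]
rail 2041 [ 0.5001 -0.0981  0.0276] [ 0.4806 -0.145   0.024 ] [ 0.5187 -0.0503  0.0319]
((499.4547424316406, -97.49171447753906), (34.37692642211914, 95.2152328491211), 2.76403546333313) [301.5977462 138.2033317]
[[-0.1407  0.4855  0.5187]
 [-0.132   0.4855  0.5175]
 [-0.1234  0.4854  0.5174]
 [-0.1148  0.4842  0.5174]
 [-0.1061  0.4842  0.5163]
 [-0.0975  0.4842  0.5163]
 [-0.0889  0.483   0.5163]
 [-0.0802  0.483   0.5151]
 [-0.0716  0.4819  0.5151]
 [-0.063   0.4806  0.5151]
 [-0.0543  0.4806  0.5139]]
```

View pics/c2.png

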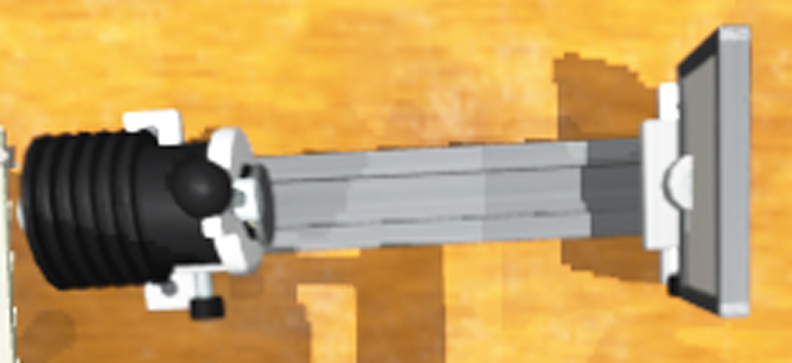

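```bash
python3 - <<'E'
from h import *
c=np.load("pics/w1.npz");t=np.load("pics/top.npz")
print("knob w",at_z(c,[(225.6,136.7)],.156),"depth",by_depth(c,[(225.6,136.7),(224,137),(227,136)]))
print("knob t",at_z(t,[(425.3,229.7)],.156))
# screen top near edge/far edge
cr=lambda x,y:(165+x/3.3-.35,80+y/3.3-.35)
print("scr top front edge",at_z(c,[cr(720,27),cr(718,312)],.124),"back",at_z(c,[cr(750,27),cr(748,315)],.124))
print(by_depth(c,[cr(735,60),cr(735,180),cr(735,290)]))
# rail midline fit, tab face
print("rail edges",at_z(c,[cr(275,157),cr(585,143),cr(275,248),cr(585,236)],.029))
# face of screen: depth points
v,u=np.mgrid[85:180,165:405];px=np.c_[u.ravel(),v.ravel()];P=by_depth(c,px)
m=(P[:,1]<-.15)&(P[:,2]>.06)&(P[:,2]<.118)&(P[:,1]>-.19);Q=P[m]
A=np.c_[Q[:,0],Q[:,2],np.ones(len(Q))];k=np.linalg.lstsq(A,Q[:,1],rcond=None)[0];print("face y=a x+b z+c",k,len(Q),"y at x=.504,z=.085",k@[.504,.085,1],np.abs(A@k-Q[:,1]).max())
E
```

```text
knob w [[ 0.49879809 -0.04200895  0.156     ]] depth [[ 0.49858394 -0.04432087  0.16467903]
 [ 0.49836832 -0.04292572  0.16431478]
 [ 0.49917738 -0.04487463  0.16239366]]
knob t [[ 0.49994368 -0.0451513   0.156     ]]
scr top front edge [[ 0.54178894 -0.17469149  0.124     ]
 [ 0.46619836 -0.17772871  0.124     ]] back [[ 0.54190279 -0.182745    0.124     ]
 [ 0.46543042 -0.18629633  0.124     ]]
[[ 0.53351351 -0.1791825   0.12365473]
 [ 0.50220709 -0.18054784  0.12460244]
 [ 0.47235332 -0.18227284  0.12376604]]
rail edges [[ 0.51259956 -0.03528129  0.029     ]
 [ 0.51755285 -0.1454083   0.029     ]
 [ 0.48089692 -0.03388036  0.029     ]
 [ 0.48538591 -0.14605754  0.029     ]]
face y=a x+b z+c [ 0.06274223 -0.01621786 -0.20770456] 700 y at x=.504,z=.085 -0.17746099070867277 0.006357944590040632
```

Call:
arm_command(
  xyz=[
    [4,8,-13],
    [4,8,-13],
    [4,8,-13],
    [4,8,-13],
    [4,8,-13],
    [4,8,-13],
    [4,8,-13],
    [4,7,-13],
    [4,7,-13],
    [7,6,-17],
    [0,0,0],
  ],
  spin=[0,0,0,0,0,0,0,0,0,0,0],
)

```text
time: 3.25
tool_pos: [0.4635, -0.0458, 0.3258]
tool_rot: [-3.141, 0.004, 0.002]
contact_force: [0.1, -0.2, 0.2]
opening: 0.0005
grip_force: 0.0
```

Call:
arm_command(
  xyz=[
    [5,0.5,0],
    [5,0.5,0],
    [5,0,0],
    [4,0,0],
    [4,0.5,0],
    [4,0,0],
    [3,0,0],
    [3,0.5,0],
    [4,0,0],
    [4,0.5,-1],
    [3,0,-1],
    [3,0,-2],
    [2,0,-2],
    [2,0,-3],
    [2,0,-3],
    [1,0,-2],
    [1,0,-2],
    [0,0,0],
  ],
  spin=[0,0,0,0,0,0,0,0,0,0,0,0,0,0,0,0,0,0],
)

```text
time: 5.05
tool_pos: [0.5191, -0.0431, 0.3114]
tool_rot: [3.142, 0.0, 0.001]
contact_force: [-0.1, 0.6, -0.1]
opening: 0.0006
grip_force: 0.1
```

```bash
python3 - <<'E'
from cell import *
from h import *
c=read_camera("wrist");cv2.imwrite("pics/w2.png",crop(c["img"][:,:,::-1],120,0,400,300,2));np.savez("pics/w2.npz",**c)
E
```

```text
(no output)
```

View pics/w2.png

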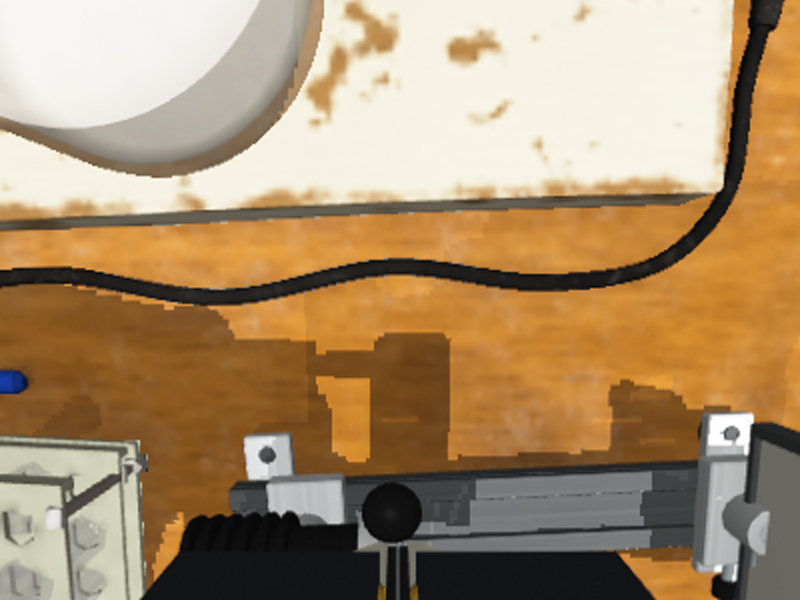

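```bash
python3 - <<'E'
from h import *
c=np.load("pics/w2.npz")
print(by_depth(c,[(315,256),(315,252)]),at_z(c,[(315.3,255.8)]*3,[.145,.135,.125]))
E
```

```text
[[ 0.53809803 -0.04017877  0.13984171]
 [ 0.53973895 -0.0401704   0.13875364]] [[ 0.53991767 -0.04036729  0.145     ]
 [ 0.53658402 -0.0402777   0.135     ]
 [ 0.53325037 -0.04018811  0.125     ]]
```

Call:
arm_command(
  xyz=[
    [-8,0,0],
    [-12,5,15],
    [-8,20,25],
    [-7,30,25],
    [-7,33,5],
    [-7,33,0],
    [-7,33,0],
    [-7,33,0],
    [-7,33,0],
    [-7,33,0],
    [-7,33,0],
    [-7,33,0],
    [-7,33,0],
    [-7,33,0],
    [-7,33,0],
    [-7,33,0],
    [-7,33,0],
    [-7,10,0],
    [0,0,0],
  ],
  spin=[0,0,0,0,0,0,0,0,0,0,0,0,0,0,0,0,0,0,0],
)

```text
time: 7.0
tool_pos: [0.3849, 0.4516, 0.3814]
tool_rot: [3.141, 0.001, 0.004]
contact_force: [-0.9, -0.4, 0.3]
opening: 0.0003
grip_force: 0.0
```

```bash
python3 - <<'E'
from cell import *
from h import *
s=observe();print(s["time"],s["tool_pos"],s["tool_rot"],s["qpos"])
c=read_camera("wrist");np.savez("pics/w3.npz",**c)
T=c["world_from_camera"];print(T[:3,3])
P=np.linalg.inv(T)@[.452,.39,.05,1];u=int(c["cx"]-c["fx"]*P[0]/P[2]);v=int(c["cy"]+c["fy"]*P[1]/P[2]);print(u,v)
x0=max(0,min(440,u-100));y0=max(0,v-75);print(x0,y0)
cv2.imwrite("pics/w3.png",crop(c["img"][:,:,::-1],x0,y0,200,150,4))
E
```

```text
7.0 [0.38488191 0.451611   0.3814453 ] [3.14107319e+00 5.90997570e-04 3.73695108e-03] [7.35885191e-01 4.85749281e-01 1.36341554e+00 9.06172665e-06
 1.29321463e+00 2.30294193e+00]
[0.45460799 0.45324172 0.36179593]
388 148
288 73
```

View pics/w3.png

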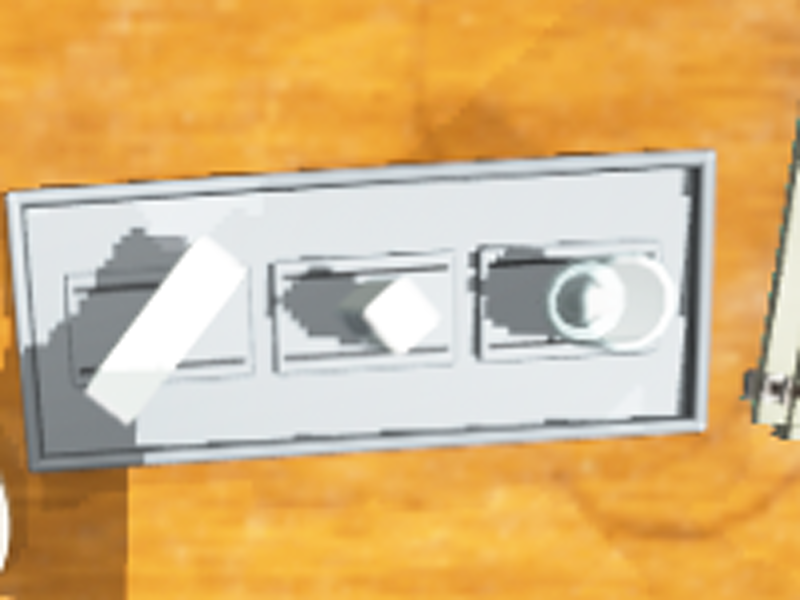

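```bash
python3 - <<'E'
from h import *
c=np.load("pics/w3.npz");t=np.load("pics/top.npz")
cr=lambda x,y:(288+x/4-.375,73+y/4-.375)
q=at_z(c,[cr(205,235),cr(245,268),cr(128,425),cr(87,388)],.057)[:,:2]
print(q.round(4),"ctr",q.mean(0));d=(q[0]+q[1]-q[2]-q[3])/2;print("len",np.hypot(*d),"yaw",np.degrees(np.arctan2(d[1],d[0])),"w",np.hypot(*(q[0]-q[1])))
ct=lambda x,y:(185+x/6.4-.42,227+y/6.4-.42)
p=at_z(t,[ct(165,98),ct(202,122),ct(130,216),ct(92,190)],.057)[:,:2];d=(p[0]+p[1]-p[2]-p[3])/2
print("top",p.mean(0),np.hypot(*d),np.degrees(np.arctan2(d[1],d[0])))
v,u=np.mgrid[73:223,288:360];px=np.c_[u.ravel(),v.ravel()];P=by_depth(c,px);Q=P[(P[:,2]>.05)&(P[:,2]<.065)];print(len(Q),np.median(Q[:,2]),cv2.minAreaRect(Q[:,:2].astype(np.float32)*1000))
# pad/peg from stand rim corners z=.014
r=at_z(c,[cr(8,192),cr(716,152),cr(706,430),cr(35,470)],.014)[:,:2];print("stand",r.mean(0),r.round(3))
d=(r[0]-r[1]+r[3]-r[2]);print(np.degrees(np.arctan2(d[1],d[0])), r.mean(0)+.052*d/np.hypot(*d))
E
```

```text
[[0.4663 0.4354]
 [0.4595 0.4265]
 [0.4253 0.4518]
 [0.4335 0.461 ]] ctr [0.44616225 0.4436724 ]
len 0.04208687626073894 yaw -37.255686396709464 w 0.011201468750307529
top [0.44842047 0.44056152] 0.042379520371818725 -36.560267863336335
699 0.057380244699323735 ((445.85662841796875, 444.34796142578125), (12.783559799194336, 42.234615325927734), 51.990379333496094)
stand [0.44955955 0.39155819] [[0.478 0.481]
 [0.489 0.307]
 [0.421 0.302]
 [0.41  0.476]]
93.77393397884761 [0.44613691 0.44344543]
```

Call:
arm_command(
  xyz=[
    [3.6,-0.5,-5],
    [3.6,-0.5,-5],
    [3.6,-0.5,-5],
    [3.6,-0.5,-5],
    [3.6,-0.5,-5],
    [3.6,-0.5,-5],
    [3.6,-0.5,-5],
    [3.6,-0.5,-5],
    [3.6,-0.5,-5],
    [3.6,-0.5,-5],
    [3.6,-0.5,-5],
    [3.6,-0.5,-5],
    [3.6,-0.5,-5],
    [3.6,-0.5,-5],
    [3.6,-0.5,-5],
    [3.6,-0.5,-5],
    [3.6,0,-5],
    [0,0,0],
    [0,0,0],
  ],
  spin=[8.4,8.4,8.4,8.4,8.4,8.4,8.4,8.4,8.4,8.4,8.4,8.4,8.4,8.4,8.4,8.4,8,0,0],
  jaw=-0.13,
  squeeze=10,
)

```text
time: 8.95
tool_pos: [0.4477, 0.4418, 0.297]
tool_rot: [-3.141, 0.0, 2.481]
contact_force: [0.1, -0.5, 0.3]
opening: 0.04
grip_force: 0.0
```

```bash
python3 - <<'E'
from cell import *
from h import *
s=observe();print(s["tool_pos"],np.degrees(s["tool_rot"]),s["qpos"])
c=read_camera("wrist");np.savez("pics/w4.npz",**c)
cv2.imwrite("pics/w4.png",crop(c["img"][:,:,::-1],160,100,320,240,2.5))
v,u=np.mgrid[0:480,0:640];px=np.c_[u.ravel(),v.ravel()];P=by_depth(c,px);m=(P[:,2]>.053)&(P[:,2]<.062)&(np.hypot(P[:,0]-.446,P[:,1]-.444)<.027);Q=P[m];print(len(Q),np.median(Q[:,2]),cv2.minAreaRect(Q[:,:2].astype(np.float32)*1000))
E
```

```text
[0.44770911 0.44181028 0.29702894] [-1.79994225e+02  8.08404059e-03  1.42178637e+02] [ 6.57039610e-01  6.24936118e-01  1.36303642e+00 -1.77050089e-04
  1.15368228e+00 -2.53577673e-01]
1087 0.05735978931527966 ((445.4829406738281, 444.3958740234375), (12.158435821533203, 42.68633270263672), 52.61534881591797)
```

View pics/w4.png

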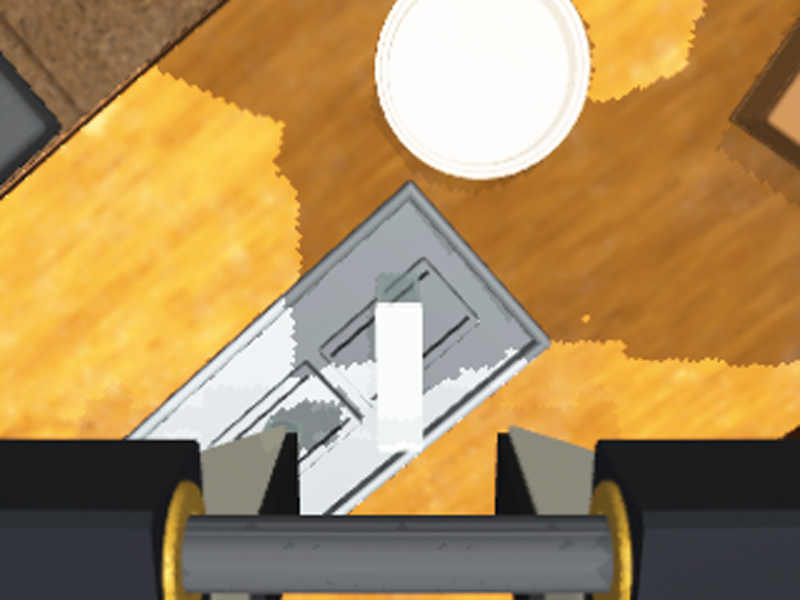

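Call:
arm_command(
  xyz=[
    [-1,1,-10],
    [-1,1.2,-10],
    [0,0,-10],
    [0,0,-10],
    [0,0,-10],
    [0,0,-10],
    [0,0,-10],
    [0,0,-9],
    [0,0,-9],
    [0,0,-9],
    [0,0,0],
    [0,0,0],
  ],
  spin=[0.4,0,0,0,0,0,0,0,0,0,0,0],
)

```text
time: 10.2
tool_pos: [0.4453, 0.4452, 0.1997]
tool_rot: [-3.142, -0.0, 2.494]
contact_force: [-0.3, -0.2, 0.2]
opening: 0.04
grip_force: 0.0
```

Call:
arm_command(
  xyz=[
    [0,0,0],
    [0,0,0],
    [0,0,0],
    [0,0,0],
    [0,0,0],
    [0,0,0],
    [0,0,0],
    [0,0,0],
  ],
  spin=[0,0,0,0,0,0,0,0],
  jaw=-1,
  squeeze=10,
)

```text
time: 11.0
tool_pos: [0.4453, 0.4452, 0.2]
tool_rot: [3.141, 0.0, 2.494]
contact_force: [-0.4, 0.1, 2.2]
opening: 0.0124
grip_force: 10.0
```

Call:
arm_command(
  xyz=[
    [0,0,3],
    [0,0,5],
    [0,0,7],
    [0,0,8],
    [0,0,9],
    [0,0,10],
    [0,0,12],
    [0,0,14],
    [0,0,16],
    [0,0,18],
    [0,0,18],
    [0,0,16],
    [0,0,12],
    [0,0,8],
    [0,0,4],
    [0,0,0],
  ],
  spin=[0,0,0,0,0,0,0,0,0,0,0,0,0,0,0,0],
)

```text
time: 12.6
tool_pos: [0.4453, 0.4451, 0.36]
tool_rot: [3.141, 0.0, 2.494]
contact_force: [0.7, 0.3, -0.7]
opening: 0.0124
grip_force: 10.0
```

Call:
arm_command(
  xyz=[
    [1,-10,0],
    [2,-20,0],
    [3,-30,0],
    [3,-32,0],
    [3,-32,0],
    [3,-32,0],
    [3,-32,0],
    [3,-32,0],
    [3,-32,0],
    [3,-32,0],
    [3,-32,0],
    [3,-32,0],
    [3,-32,0],
    [3,-32,0],
    [3,-32,0],
    [3,-32,0],
    [3,-30,0],
    [3,-30,0],
    [3,-20,0],
    [0,0,0],
  ],
  spin=[0,-2,-3,-3,-3,-3,-3,-3,-3,-3,-3,-3,-3,-3,-3,-3,-3,-3,0,0],
)

```text
time: 14.6
tool_pos: [0.4989, -0.1134, 0.359]
tool_rot: [-3.141, 0.0, 1.618]
contact_force: [-0.6, 1.2, 0.1]
opening: 0.0123
grip_force: 10.0
```

```bash
python3 - <<'E'
from cell import *
from h import *
s=observe();print(s["tool_pos"],np.degrees(s["tool_rot"]))
c=read_camera("wrist");np.savez("pics/w5.npz",**c);e=read_camera("scene");np.savez("pics/s5.npz",**e)
T=e["world_from_camera"]
a=crop(c["img"][:,:,::-1],160,0,320,480,1.25);b=crop(e["img"][:,:,::-1],330,140,100,150,4)
cv2.imwrite("pics/w5.png",np.hstack([a,b]));print(a.shape,b.shape,c["world_from_camera"][:3,3])
v,u=np.mgrid[0:480,0:640];px=np.c_[u.ravel(),v.ravel()];P=by_depth(c,px)
m=(P[:,2]>.024)&(P[:,2]<.034)&(abs(P[:,0]-.5)<.03);Q=P[m];print(len(Q),Q.min(0),Q.max(0))
for y in np.arange(-.16,.0,.01):
    q=Q[abs(Q[:,1]-y)<.005,0]
    if len(q)>5:print(y.round(3),q.min().round(4),q.max().round(4),((q.min()+q.max())/2).round(4))
m=(P[:,2]>.118)&(P[:,2]<.16)&(abs(P[:,0]-.54)<.02)&(P[:,1]>-.07)&(P[:,1]<-.02);Q=P[m];print("knob",len(Q),Q.mean(0),Q.min(0),Q.max(0))
E
```

```text
[ 0.49890528 -0.11336344  0.35897753] [-1.79942368e+02  1.57743811e-02  9.26913674e+01]
(600, 400, 3) (600, 400, 3) [ 0.49429167 -0.04106702  0.33935341]
3770 [ 0.47051805 -0.16061084  0.02400151] [0.52700273 0.07850822 0.03394965]
-0.16 0.5136 0.5196 0.5166
-0.15 0.4858 0.5193 0.5025
-0.14 0.4854 0.5187 0.502
-0.13 0.485 0.5179 0.5015
-0.12 0.4846 0.5175 0.5011
-0.11 0.4834 0.5175 0.5004
-0.1 0.483 0.5171 0.5
-0.09 0.4826 0.5164 0.4995
-0.08 0.4822 0.5159 0.499
-0.07 0.4819 0.5152 0.4985
-0.06 0.4816 0.5145 0.498
-0.05 0.4802 0.5144 0.4973
-0.04 0.4799 0.5139 0.4969
knob 646 [ 0.5326514  -0.04054973  0.13625176] [ 0.52007213 -0.04753774  0.12472635] [ 0.54255008 -0.03301197  0.14250831]
```

View pics/w5.png

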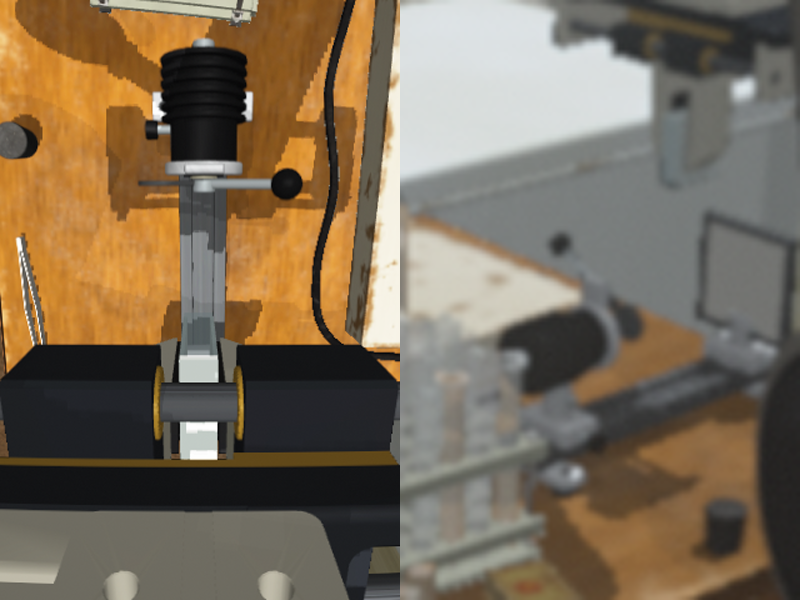

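```bash
python3 - <<'E'
from h import *
c=np.load("pics/w5.npz")
v,u=np.mgrid[270:372,295:345];px=np.c_[u.ravel(),v.ravel()];P=by_depth(c,px)
m=(P[:,2]>.208)&(P[:,2]<.224)&(abs(P[:,0]-.499)<.0085);Q=P[m];print(len(Q),Q.min(0),Q.max(0),np.median(Q,0),cv2.minAreaRect(Q[:,:2].astype(np.float32)*1000))
m=(P[:,2]>.165)&(P[:,2]<.206)&(abs(P[:,0]-.499)<.0085);Q=P[m];print(len(Q),Q.min(0),Q.max(0),np.median(Q,0))
for r in (288,292,296,300,350,360):print(r,by_depth(c,[(x,r) for x in (300,303,306,312,319,326,331,334,337)]).round(4)[:,[0,2]].tolist())
E
```

```text
1931 [ 0.49052675 -0.13199248  0.20801835] [ 0.5074381  -0.09271062  0.22152586] [ 0.49772353 -0.10223407  0.21629355] ((499.5366516113281, -112.2780532836914), (16.69658088684082, 39.136322021484375), 2.2298943996429443)
297 [ 0.49073334 -0.10266216  0.18085491] [ 0.50747197 -0.09295345  0.20591989] [ 0.50458762 -0.1004337   0.20139621]
288 [[0.4887, 0.1991], [0.4906, 0.2167], [0.4918, 0.2164], [0.4941, 0.2175], [0.4969, 0.2164], [0.4997, 0.2165], [0.5017, 0.216], [0.5028, 0.217], [0.5053, 0.2001]]
292 [[0.489, 0.2049], [0.4906, 0.2159], [0.4918, 0.2156], [0.4942, 0.2159], [0.497, 0.2151], [0.4998, 0.2161], [0.5017, 0.217], [0.5029, 0.2162], [0.5051, 0.2034]]
296 [[0.4892, 0.2091], [0.4908, 0.2179], [0.4919, 0.2161], [0.4943, 0.2174], [0.4971, 0.2169], [0.4998, 0.2164], [0.5019, 0.2156], [0.503, 0.2172], [0.5048, 0.2087]]
300 [[0.4894, 0.2127], [0.4908, 0.2169], [0.492, 0.2174], [0.4944, 0.2159], [0.4972, 0.2164], [0.5, 0.2154], [0.5019, 0.2164], [0.5031, 0.2163], [0.5047, 0.2119]]
350 [[0.4907, 0.2272], [0.4917, 0.2215], [0.4928, 0.2154], [0.4953, 0.2158], [0.4982, 0.217], [0.5012, 0.2159], [0.5032, 0.2167], [0.5041, 0.2209], [0.5048, 0.227]]
360 [[0.4908, 0.2277], [0.4716, -0.748], [0.493, 0.2157], [0.4955, 0.2171], [0.4985, 0.2169], [0.5015, 0.2161], [0.4943, 0.3394], [0.5876, -0.7502], [0.505, 0.2276]]
```

```bash
python3 - <<'E'
from h import *
for n in("top","w1","w5","s5"):
    c=np.load(f"pics/{n}.npz");v,u=np.mgrid[0:480,0:640];px=np.c_[u.ravel(),v.ravel()];P=by_depth(c,px);ok=c["depth"].ravel()>0
    m=ok&(P[:,2]>.021)&(P[:,2]<.037)&(abs(P[:,0]-.5)<.03)&(P[:,1]<-.05)&(P[:,1]>-.14);Q=P[m]
    o=[]
    for y in np.arange(-.135,-.05,.01):
        q=Q[abs(Q[:,1]-y)<.005,0]
        if len(q)>5:o.append((y,(q.min()+q.max())/2))
    if len(o)>2: k=np.polyfit(*np.array(o).T,1);print(n,"rail x at -.1105:",np.polyval(k,-.1105).round(4),"slope",k[0].round(3))
    m=ok&(P[:,2]>.09)&(P[:,2]<.13)&(abs(P[:,0]-.503)<.05)&(P[:,1]<-.165)&(P[:,1]>-.195);Q=P[m]
    if len(Q)>20: print(n,"screen mid x",(np.percentile(Q[:,0],1)+np.percentile(Q[:,0],99))/2,"mean y",Q[:,1].mean(),"ztop",np.percentile(Q[:,2],98),len(Q))
E
```

```text
top rail x at -.1105: 0.5026 slope -0.095
top screen mid x 0.5056997741358515 mean y -0.1805813419708879 ztop 0.1267490793149934 246
w1 rail x at -.1105: 0.5006 slope -0.058
w1 screen mid x 0.5041344708500761 mean y -0.17905390462733317 ztop 0.12573766950244186 1210
w5 rail x at -.1105: 0.5005 slope -0.051
s5 rail x at -.1105: 0.5014 slope -0.046
s5 screen mid x 0.5063077576610083 mean y -0.17856379477534828 ztop 0.12813321393316926 340
```

Call:
arm_command(
  xyz=[
    [1.3,1.6,-6],
    [1.3,1.6,-10],
    [0,0,-12],
    [0,0,-12],
    [0,0,-12],
    [0,0,-12],
    [0,0,-12],
    [0,0,-11],
    [0,0,-9],
    [0,0,-7],
    [0,0,-4],
    [0,0,-1.5],
    [0,0,0],
    [0,0,0],
  ],
  spin=[0.2,0,0,0,0,0,0,0,0,0,0,0,0,0],
)

```text
time: 16.1
tool_pos: [0.502, -0.1077, 0.2516]
tool_rot: [3.141, 0.0, 1.624]
contact_force: [1.1, 0.4, -0.4]
opening: 0.0126
grip_force: 10.0
```

```bash
python3 - <<'E'
from cell import *
from h import *
s=observe();print(s["time"],s["tool_pos"],np.degrees(s["tool_rot"]),s["contact_force"],s["opening"],s["grip_force"])
c=read_camera("wrist");np.savez("pics/w6.npz",**c);e=read_camera("scene");np.savez("pics/s6.npz",**e)
a=crop(c["img"][:,:,::-1],160,0,320,480,1.25);b=crop(e["img"][:,:,::-1],350,160,100,150,4)
cv2.imwrite("pics/w6.png",np.hstack([a,b]))
v,u=np.mgrid[270:372,295:345];px=np.c_[u.ravel(),v.ravel()];P=by_depth(c,px)
for r in (292,300):
    Q=by_depth(c,[(x,r) for x in range(296,345)]);m=abs(Q[:,2]-.107)<.004;print(Q[m][[0,-1]].round(4))
E
```

```text
16.1 [ 0.50200262 -0.107734    0.25161123] [1.79951957e+02 1.88739892e-02 9.30766696e+01] [ 1.14212743  0.37962151 -0.39522049] 0.012574430975281726 9.999915808439255
[[ 0.4939 -0.0919  0.1087]
 [ 0.5061 -0.0908  0.1098]]
[[ 0.4912 -0.096   0.1078]
 [ 0.5106 -0.0953  0.1071]]
```

View pics/w6.png

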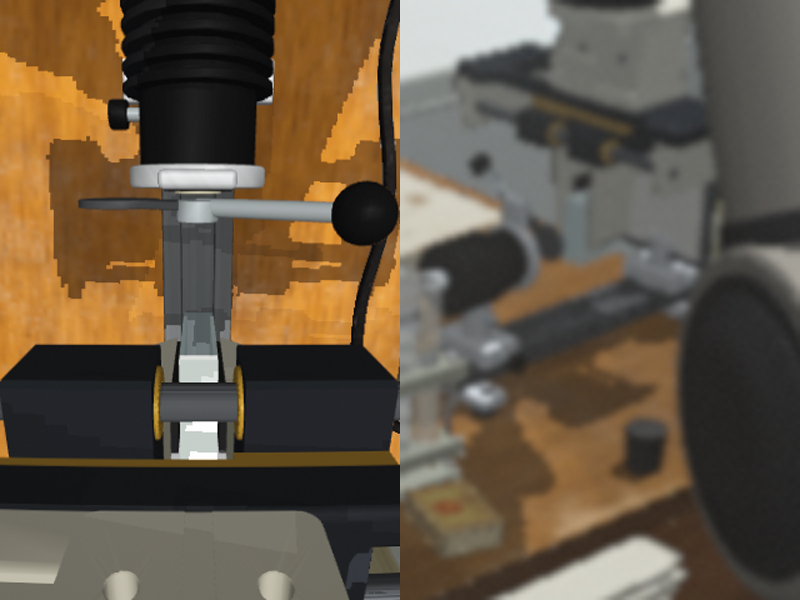

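```bash
python3 - <<'E'
from cell import *
from h import *
c=np.load("pics/w6.npz")
cr=lambda x,y:(160+x/1.25-.1,y/1.25-.1)
pts=dict(boss=(196.5,210),tabL=(160,180),tabR=(236,180),plL=(131,178),plR=(265,178),knob=(364,213))
for k,p in pts.items():print(k,by_depth(c,[cr(*p)]).round(4))
print("boss",at_z(c,[cr(196.5,210)],.115),"tab",at_z(c,[cr(160,172),cr(237,172)],.123))
# centres of boss / tab columns by depth
v,u=np.mgrid[120:185,160:480];px=np.c_[u.ravel(),v.ravel()];P=by_depth(c,px)
m=(P[:,2]>.1195)&(P[:,2]<.127)&(P[:,1]>-.05)&(P[:,1]<-.02)&(abs(P[:,0]-.5)<.02);Q=P[m];print(len(Q),Q.min(0),Q.max(0),cv2.minAreaRect(Q[:,:2].astype(np.float32)*1000))
# cell end edge row-by-row
for r in (284,288,292):
    Q=by_depth(c,[(x,r) for x in range(298,342)]);print(r,[(round(float(a),4),round(float(z),3)) for a,z in Q[::3][:,[0,2]]], Q[20,1].round(4))
z=[];
for _ in range(6):
    s=observe();z.append(s["tool_pos"]);read_camera("top")
print(np.array(z).round(4),s["time"])
E
```

```text
boss [[ 0.497  -0.0427  0.1189]]
tabL [[ 0.4875 -0.0355  0.1236]]
tabR [[ 0.5066 -0.0345  0.1207]]
plL [[ 0.4754 -0.0354  0.0917]]
plR [[ 0.5322 -0.0315  0.0014]]
knob [[ 0.5329 -0.0398  0.1408]]
boss [[ 0.49695928 -0.04294724  0.115     ]] tab [[ 0.48739247 -0.03359359  0.123     ]
 [ 0.50653019 -0.0325591   0.123     ]]
1649 [ 0.48668403 -0.04567359  0.11951244] [ 0.51998382 -0.03213669  0.126994  ] ((503.3591613769531, -38.80463790893555), (33.15965270996094, 13.169476509094238), 2.110245704650879)
284 [(0.4911, 0.091), (0.4924, 0.089), (0.4942, 0.11), (0.4954, 0.109), (0.4965, 0.108), (0.4977, 0.109), (0.4989, 0.109), (0.5001, 0.109), (0.5013, 0.109), (0.5024, 0.109), (0.5037, 0.108), (0.5048, 0.109), (0.5075, 0.089), (0.5089, 0.088), (0.5099, 0.092)] -0.0882
288 [(0.4914, 0.097), (0.4926, 0.093), (0.4942, 0.108), (0.4954, 0.11), (0.4966, 0.11), (0.4978, 0.109), (0.499, 0.11), (0.5002, 0.109), (0.5013, 0.11), (0.5025, 0.11), (0.5037, 0.109), (0.5049, 0.109), (0.5061, 0.109), (0.5086, 0.092), (0.5097, 0.096)] -0.0897
292 [(0.4916, 0.099), (0.4928, 0.097), (0.4943, 0.11), (0.4955, 0.109), (0.4967, 0.109), (0.4979, 0.11), (0.4991, 0.109), (0.5003, 0.109), (0.5015, 0.109), (0.5026, 0.109), (0.5038, 0.109), (0.505, 0.109), (0.5061, 0.11), (0.5084, 0.097), (0.5093, 0.101)] -0.0915
[[ 0.502  -0.1077  0.2516]
 [ 0.502  -0.1077  0.2516]
 [ 0.5019 -0.1077  0.2515]
 [ 0.5019 -0.1077  0.2515]
 [ 0.5019 -0.1077  0.2514]
 [ 0.5019 -0.1077  0.2514]] 16.45
```

Call:
arm_command(
  xyz=[
    [-0.4,-1.8,-1],
    [0,0,0],
    [0,0,0],
    [0,0,0],
  ],
  spin=[-0.2,0,0,0],
)

```text
time: 16.9
tool_pos: [0.5015, -0.1095, 0.2502]
tool_rot: [3.142, -0.0, 1.621]
contact_force: [-0.7, 0.0, -0.5]
opening: 0.0124
grip_force: 10.0
```

```bash
python3 - <<'E'
from cell import *
s=observe();print(s["tool_pos"],s["tool_rot"],s["qvel"].round(3),s["grip_force"],s["opening"])
print(hand_in())
E
```

```text
[ 0.50146517 -0.10951469  0.2502124 ] [ 3.14154776e+00 -1.55683680e-05  1.62092737e+00] [ 0.002  0.    -0.001  0.001 -0.001  0.001] 9.999917596578598 0.01238881629972814
the job is handed in; nothing more can be done
None
```

The job is handed in at about 17 s: the shutter is open (about 1.05 rad) and the long cell is held level by its frosted sides in the beam, midway between lamp and screen to within about 1–2 mm by my camera measurements; I did not touch the small cell or the vial.

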